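# Feel for the empty cell and fill the noodle tray

### The job

One cell of the partitioned tray still lacks its noodle nest. First feel that it is empty: press the fingertips, holding nothing, lightly on the cork pad in that cell for about half a second; then pick up the round noodle nest from the bench, set it down flat and gently in that cell and let go. Leave the long noodle loaf on the bench where it lies.

Things in the scene. Friction and masses are not known exactly. Their poses are not given: they have to be found in the camera images.
- nest: The round nest of hard dried noodles standing alone on the bench: a cream upright cylinder 56 mm across and 38 mm high, rigid, 50 to 100 g. Origin at the centre of its underside, z up. Five nests like it already stand in the tray.
- tray: White plastic tray fixed to the bench, 188 mm along its x, 280 mm along its y, 24 mm high; origin at the centre of its underside, z up. Walls, dividers and floor are 4 mm thick. 2 cells along its x by 3 along its y, each 88 x 88 mm inside; cell centres lie at x = -46 or 46 mm and y = -92, 0 or 92 mm in its frame. Five cells hold a loose nest (tops 46 mm above the bench, each within about 4 mm of its cell centre), one is empty. A cork pad covers most of every cell's floor.
- empty_pad: The fixed square cork pad, 70 x 70 mm and 5.5 mm thick, on the floor of the one empty cell, at the cell's centre, axes parallel to the tray's. Origin at the centre of its underside, 4 mm above the bench; its rigid top is 9.5 mm above the bench.
- loaf: Bystander: a long loaf of dried noodles lying on the bench on the same side as the round nest, 118 mm along its x, 58 mm along its y, 32 mm high; origin at the centre of its underside. At least 130 mm from the nest, centre to centre.
Not all that is in view belongs to the job. What is shaped like the nest but turquoise is not meant. Several things look just like the empty_pad: the one meant starts nearest to the robot's base.

How it is judged (in metres and radians):
On the way:
1. the fingers, before the nest has been taken, press on the cork pad of the empty cell with more than 1 N for 0.2 s (contact force between the fingers and empty_pad above 1 N and distance of nest from where it was at the start of the episode below 0.02 m), for 0.2 s.
At the end, for the whole second after the job is handed in: The nest stands at rest and upright (within 10 degrees) on the cork pad of the cell that was empty, its centre within 20 mm of the pad's centre, its underside less than 12 mm above the pad's underside; the loaf is within 30 mm of where it started (horizontal distance between nest and empty_pad below 0.02 m and z of nest in the frame of empty_pad between 0 and 0.012 m and angle between nest's own z axis and vertical below 0.175 rad and linear speed of nest below 0.02 m/s and distance of loaf from where it was at the start of the episode below 0.03 m); the robot touches nothing.
It fails at once if the nest falls freely faster than 0.6 m/s (dropped from about 20 mm or more, or thrown) (linear speed of nest above 0.6 m/s and contact force between the fingers and nest below 0.01 N).
It fails at once if the loaf is moved by more than 30 mm (distance of loaf from where it was at the start of the episode above 0.03 m).
It also fails if it takes over 48 s, if anything falls off the work surface, if the arm or the gripper's body presses on something with over 40 N, if the wrist force passes 120 N, or if a joint passes its speed limit or range.

### The arm

A 6-joint arm with a two-finger parallel gripper is mounted at the origin on the work surface. World frame = base frame: x ahead of the robot, y to its left, z up, the work surface at z = 0. Lengths are in mm, angles in degrees, forces in N, time in s.
With the tool pointing down it reaches from about 325 to 925 mm from the base axis. Payload 3.1 kg.
Tool frame: the origin (TCP) lies at the very end of the fingers, on their centre line; the grasp point (between the pads) lies grasp_offset behind it (grasp_offset is the distance from the TCP to the grasp point, in mm); z points along the fingers, y is the line along which they close (so a half turn about z gives the same grasp; the last joint's range is limited). The gripper opens to 85 mm and grips with 20 to 120 N. Pads are 22 mm wide; open, the fingers measure 114 mm over their backs; the gripper's body (76 mm by 85 mm) begins 54 mm behind the grasp point. The pads swing forward as they close: fully open they stand 13 mm farther back than shut.
Start: joints at [-72.261, 12.427, 92.441, -0, 75.132, -6.429], TCP at [255.899, -570.224, 231.3] pointing down, gripper open.
Joint ranges: [-157.48, 157.48], [-44.54, 120.13], [17.64, 146.25], [-64.5, 244.5], [7.68, 150.69], [-147.95, 147.95]. Speed limits (degrees/s): [159.86, 159.86, 180, 180, 180, 180].

### API

Orientations are given as [roll, pitch, yaw] about the fixed x, y, z axes, in that order (R = Rz(yaw) Ry(pitch) Rx(roll)).
In Python, from station import * gives the robot as it stands. Calls block until the motion is done:
- goto(position, orientation): joint-space move of the TCP to a pose.
- move_l(position, attitude=None, speed=150): straight line of the TCP; attitude=None keeps the orientation; speed is the mean speed in mm/s.
- move_j(angles): joint-space move.
- grip(opening, squeeze=None): finger opening in mm; squeeze is the grip in N (None keeps the last); returns when the fingers have stopped.
- wait(seconds).
- solve_ik(position, orientation): joint angles nearest the present ones, or None.
- get_obs(): the state.
- get_image(name): name is "side" or "top" or "wrist"; returns the picture (480x640x3 uint8, red, green, blue); there is no depth.
- get_calibration(name): a dict with "fx", "fy", "cx", "cy" (pixels), "R" (3x3) and "t" (3): a world point X has camera coordinates R X + t; the wrist camera has in their place "mount" (4x4, takes a point from camera to tool coordinates, whose origin is the TCP and whose axes are the flange's). Camera axes: x right, y down, z forward; pixel columns grow to the right and rows downward; lengths in mm; the calibration is good to about 2 mm. A picture is of the moment at which its call begins: read the wrist's pose just before it. get_calibration takes no time and is no camera call.
A pose or a line that the arm cannot do raises Unreachable and nothing moves.
- sign_off(): hands the job in; it is judged then, once.
Trained networks look in the newest picture that a camera, given by its name, has taken for a name from the list of things; names that differ only in an ending like _2 or _b are one class to them, and where a whole thing is asked for, a point or a joint stands for the part that bears it (a point fixed in the world has none). Each returns a list of dicts, best first, with "score" (0 to 1); they miss things now and then, are a little off and sometimes report something else, mostly with a low value. They report only what shows in the picture. A call takes as long as a camera call. They do not tell look-alikes from the thing itself.
- spot_in(name, camera): "extent" ([centre column, centre row, width, height] in pixels, round what is visible of it).
- regions_of(name, camera): "region" (480x640 bool, what is visible of it) and "extent" ([centre column, centre row, width, height] in pixels, round what is visible of it).
The state is a dict: "t": time; "joint_pos": joint angles; "qvel": joint speeds; "effort": joint torques, N m; "tcp_pos": TCP position; "ee_rot": TCP orientation; "wrist_force": force on the tool from outside, world axes, zero at the start; "moment": the same for the moment, N m; "grip_width": finger opening in mm; "grip_force": force on a finger pad.
Only numpy, scipy, OpenCV 4.12 (cv2) and the standard library are available. Lean on these libraries where they do the work, as an engineer would, in place of code of your own. Each camera call takes 0.05 s, during which the arm holds its last target. There are 200 camera calls.

## Working session

There is one attempt and no reset: what is moved stays moved. The work goes in short steps, each a Python script; the robot and the scene stay as the last script left them, time stands still between calls to the robot, and variables do not carry over. Pictures are saved under pics/ and viewed, at most 10 in all, crops included, and the job is handed in when it is done.

```bash
mkdir -p pics; ls; cat > h.py <<'E'
from station import *
import numpy as np, cv2
def back(cam,uv,z):
    c=get_calibration(cam);R=np.array(c["R"]);t=np.array(c["t"])
    d=R.T@np.array([(uv[0]-c["cx"])/c["fx"],(uv[1]-c["cy"])/c["fy"],1]);o=-R.T@t
    return o+d*(z-o[2])/d[2]
def save(n,im): cv2.imwrite(f"pics/{n}.png",cv2.cvtColor(im,cv2.COLOR_RGB2BGR))
E
python3 - <<'E'
from h import *
o=get_obs();print(o["t"],o["grip_width"],o["ee_rot"],[k for k in dir() if 'grasp' in k])
try: print(grasp_offset)
except Exception as e: print(e)
for cam in("top","side"):
    im=get_image(cam);save(cam,im)
    for n,z in(("nest",19),("tray",12),("empty_pad",9.5),("loaf",16)):
        for r in regions_of(n,cam):
            m=r["region"];c=np.argwhere(m).mean(0)[::-1]
            print(cam,n,round(r["score"],2),np.round(r["extent"]),m.sum(),im[m].mean(0).round(),back(cam,c,z).round(),np.round(cv2.minAreaRect(np.argwhere(m)[:,::-1].astype(np.float32))[2]))
E
```

```text
pics
0.0 85.29418377518536 [-1.79862954e+02 -1.56178149e-02  2.41662098e+01] ['grasp_offset']
18.700000000000003
top nest 0.78 [424. 219.  29.  26.] 586 [186. 155. 105.] [ 629. -198.   19.] 90.0
top nest 0.62 [445. 175.  26.  30.] 568 [ 44. 125. 111.] [ 720. -242.   19.] 56.0
top nest 0.38 [290. 266. 132.  96.] 7223 [195. 178. 146.] [515. 101.  19.] 85.0
top tray 0.76 [289. 270. 131.  93.] 7229 [195. 178. 146.] [515. 100.  12.] 85.0
top tray 0.68 [425. 219.  27.  27.] 536 [188. 156. 103.] [ 630. -202.   12.] 45.0
top empty_pad 0.94 [168. 295.  29.  34.] 921 [152. 107.  65.] [450. 380.  10.] 83.0
top empty_pad 0.66 [253. 294.  31.  33.] 969 [158. 113.  69.] [458. 191.  10.] 86.0
top empty_pad 0.16 [288. 268. 129.  95.] 6874 [196. 179. 147.] [515. 101.  10.] 85.0
top loaf 0.55 [436. 305.  33.  48.] 1283 [183. 151.  98.] [ 438. -221.   16.] 90.0
side nest 0.78 [343. 194.  23.  23.] 419 [20. 82. 75.] [ 717. -235.   19.] 0.0
side nest 0.72 [362. 207.  21.  25.] 464 [116. 103.  71.] [ 627. -195.   19.] 90.0
side tray 0.96 [329. 292. 145. 110.] 5053 [117. 108.  91.] [501. 139.  12.] 38.0
side empty_pad 0.98 [274. 388.  61.  41.] 1436 [108.  79.  48.] [446. 390.  10.] 18.0
side empty_pad 0.74 [334. 322.  50.  31.] 906 [112.  83.  51.] [457. 192.  10.] 19.0
side loaf 0.6 [438. 227.  51.  26.] 1072 [122. 108.  75.] [ 437. -216.   16.] 4.0
```

```bash
python3 - <<'E'
import cv2
im=cv2.imread("pics/top.png")
cv2.imwrite("pics/topcrop.png",cv2.resize(im[150:350,130:480],None,fx=2.28,fy=2.28,interpolation=cv2.INTER_CUBIC))
E
```

```text
(no output)
```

View pics/topcrop.png

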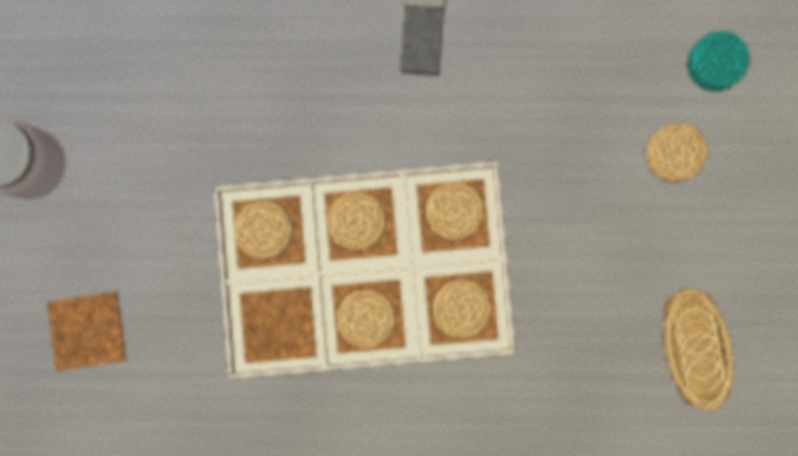

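View pics/side.png

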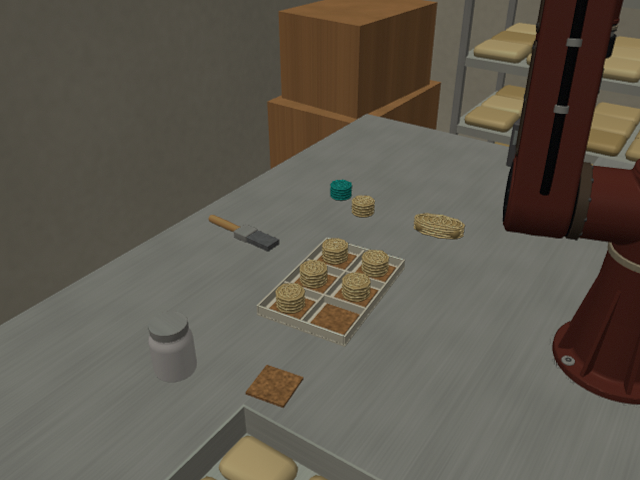

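Top view (full-image pixels):
- **Nest candidates:** the cream nest on the bench is at (424,219). The turquoise decoy is at (445,175), and five more nests stand in the tray.
- **Pad candidates:** the empty tray cell is at (253,294), about 496 mm from the base. A loose pad lies at (168,295), about 589 mm from the base.
- **Choice:** the cream nest at (424,219) and the pad at (253,294).

The loaf is at (436,305). The tray's yaw is about 5°, so I'll grip along the cell diagonal (tool yaw -40°) to give the fingers clearance.

```bash
cat >> h.py <<'E'
from scipy.spatial.transform import Rotation as Ro
def wback(o,uv,z):
    c=get_calibration("wrist");T=np.eye(4);T[:3,:3]=Ro.from_euler("xyz",o["ee_rot"],degrees=True).as_matrix();T[:3,3]=o["tcp_pos"]
    T=T@np.array(c["mount"]);d=T[:3,:3]@np.array([(uv[0]-c["cx"])/c["fx"],(uv[1]-c["cy"])/c["fy"],1]);p=T[:3,3]
    return p+d*(z-p[2])/d[2]
D=[180,0,-40]
E
python3 - <<'E'
from h import *
goto([457,191,200],D); grip(0)
o=get_obs();print(o["t"],o["joint_pos"],o["tcp_pos"],o["ee_rot"],o["grip_width"])
im=get_image("wrist");save("w1",im)
for n,z in(("empty_pad",9.5),("nest",46)):
  for r in regions_of(n,"wrist"):
    m=r["region"];k=cv2.minAreaRect(np.argwhere(m)[:,::-1].astype(np.float32))
    print(n,round(r["score"],2),np.round(r["extent"]),wback(o,k[0],z).round(1),[wback(o,p,z)[:2].round() for p in cv2.boxPoints(k)])
E
```

```text
4.0417 [ 1.45594638e+01 -1.86844250e+00  1.11382330e+02  1.69052050e-04
  7.04880298e+01  1.44557338e+02] [456.98433866 191.01366598 199.99362963] [ 1.79998530e+02  1.24187092e-03 -3.99979303e+01] -0.16660284831445402
empty_pad 0.93 [172. 332.  96.  80.] [453.2 377.    9.5] [array([481., 418.]), array([495., 346.]), array([425., 336.]), array([407., 411.])]
empty_pad 0.9 [312. 211. 106. 105.] [461.  189.9   9.5] [array([493., 228.]), array([498., 158.]), array([429., 152.]), array([420., 224.])]
```

View pics/w1.png

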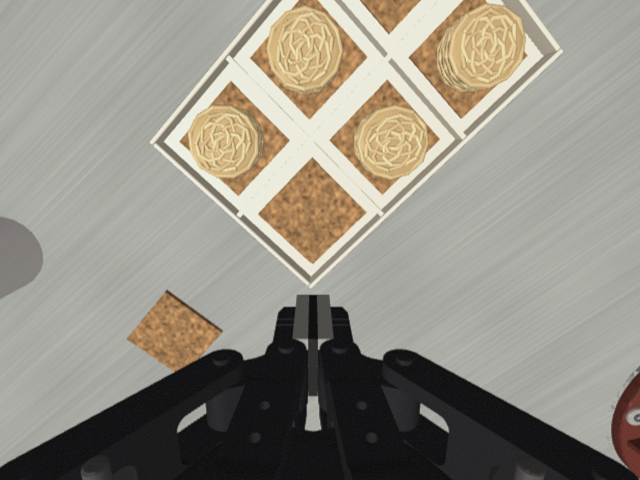

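The wrist view shows the empty cell's pad at (312,211), uncovered, with the loose decoy at (172,332) outside the tray. I'll press the empty cell's pad, using yaw 140 to stay away from the joint 6 limit.

```bash
sed -i 's/^D=.*/D=[180,0,140]/' h.py; python3 - <<'E'
from h import *
P=[459.5,190.5]
goto(P+[120],D); move_l(P+[16]); wait(.2)
f0=get_obs()["wrist_force"]; z=14; 
while z>5:
    move_l(P+[z],speed=20); wait(.05); f=get_obs()["wrist_force"]-np.array(f0)
    if f[2]>3: break
    z-=.5
print(z,f,get_obs()["tcp_pos"]); wait(.6); print(get_obs()["wrist_force"]-np.array(f0))
move_l(P+[120]); print(get_obs()["t"])
N=[629,-199]
goto(N+[200],D); grip(80)
o=get_obs();print(o["t"],o["joint_pos"][5])
im=get_image("wrist");save("w2",im)
for r in regions_of("nest","wrist"):
    m=r["region"];k=cv2.minAreaRect(np.argwhere(m)[:,::-1].astype(np.float32))
    print(round(r["score"],2),np.round(r["extent"]),im[m].mean(0).round(),[wback(o,k[0],z).round(1) for z in(19,38)],np.ptp([wback(o,p,38)[:2] for p in cv2.boxPoints(k)],axis=0))
E
```

```text
9.0 [-1.38395074  0.23746014  6.20150981] [459.67688782 190.54927714   9.56490782]
[-2.02229344 -0.69502169  6.16233301]
12.675
15.0083 -73.64629063249585
0.84 [343. 319.  54.  67.] [ 49. 134. 125.] [array([ 724.1, -242. ,   19. ]), array([ 715.2, -236.7,   38. ])] [86.63024969 83.19059185]
0.57 [313. 221.  64.  71.] [200. 175. 128.] [array([ 632.2, -201. ,   19. ]), array([ 628.7, -198. ,   38. ])] [79.93971677 79.46651905]
```

View pics/w2.png

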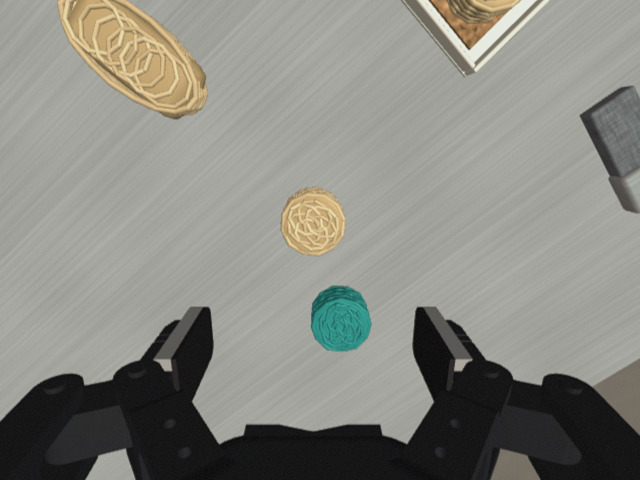

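Pressing read about 6 N for at least 0.6 s. The wrist view shows the cream nest at (313,221), the turquoise one at (343,319) and free space on both finger sides. Next I grasp the nest.

```bash
python3 - <<'E'
from h import *
N=[630.5,-199.5]
move_l(N+[70]); move_l(N+[4],speed=80); f0=np.array(get_obs()["wrist_force"])
grip(40,30); o=get_obs(); print(o["t"],o["grip_width"],o["grip_force"],o["wrist_force"]-f0)
move_l(N+[30],speed=60); wait(.2); o=get_obs(); print(o["grip_width"],o["grip_force"],o["wrist_force"]-f0)
move_l(N+[150]); 
P=[459.5,190.5]
goto(P+[150],D); o=get_obs(); print(o["t"],o["grip_width"],o["grip_force"])
im=get_image("wrist");save("w3",im)
save("s3",cv2.resize(get_image("side")[180:360,220:460],None,fx=3,fy=3))
E
```

```text
17.4417 55.04854549366834 32.30353116989136 [-0.95528924 -1.6149198   3.77620804]
55.02747234210527 32.09124147891998 [ 0.11989911 -0.25565755 -0.6757826 ]
20.7417 55.16528969833594 32.080838084220886
```

View pics/w3.png

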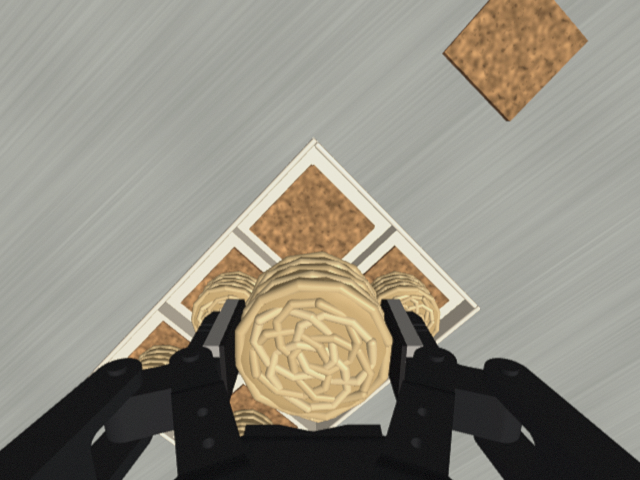

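The nest is held upright, centred at about (313,350) between the pads, and the empty cell is clear ahead at (312,215). Now I lower it until contact and release.

```bash
python3 - <<'E'
from h import *
P=[459.5,190.5]
move_l(P+[50]); move_l(P+[17],speed=50); wait(.2); f0=np.array(get_obs()["wrist_force"]); z=15.5
while z>10:
    move_l(P+[z],speed=20); wait(.05); f=get_obs()["wrist_force"]-f0
    if f[2]>2: break
    z-=.5
print(z,f); 
grip(64); wait(.2); o=get_obs(); print(o["grip_width"],o["wrist_force"]-f0)
move_l(P+[60],speed=60); move_l(P+[200]); wait(.3)
o=get_obs();print(o["t"]);im=get_image("wrist");save("w4",im)
for r in regions_of("nest","wrist"):
    print(round(r["score"],2),np.round(r["extent"]),wback(o,r["extent"][:2],47.5).round(1))
E
```

```text
14.0 [-1.90304216 -0.83345734  5.61595709]
64.05970931444527 [ 0.37579024 -0.40746469  0.95618423]
26.625
0.63 [316. 222.  65.  73.] [458.7 194.6  47.5]
```

View pics/w4.png

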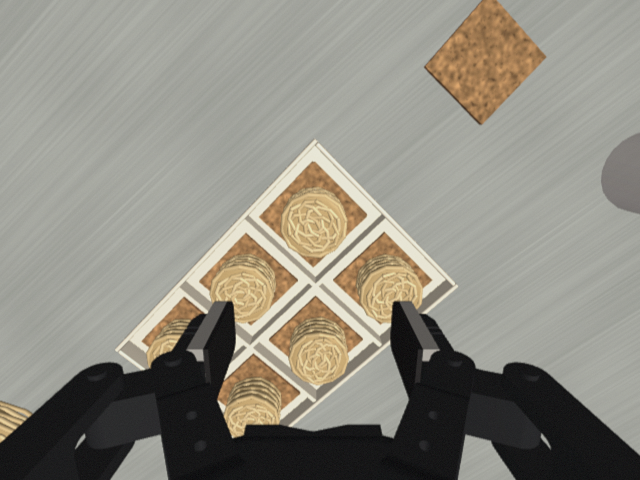

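The nest stands flat in the formerly empty cell at (316,222), within about 4 mm of the pad centre. The arm is clear, so I'm handing in.

```bash
python3 -c "
from station import *
print(sign_off())"
```

```text
the job is handed in; nothing more can be done
None
```

I pressed the empty cell's pad at about 6 N for at least 0.6 s, then set the nest flat about 4 mm from the pad's centre and left the loaf alone; I handed the job in at about 27 s of the 48 s allowed, and no verdict came back.

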